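# Rock the acorn stopper out of the bronze stoup and stand it in the polishing recess

### The job

First push the frosted glass panel fully open, away from the robot side, by its brass handle. Then work the jammed acorn-topped stopper out of the bronze stoup by rocking it towards one spring clip and the other, back and forth, while easing it up (a straight pull would drag the stoup up, and it must stay down on its marble dock), and stand it upright on the floor of the opened recess without dropping it. Let go, and leave the collection plate, the pyx and the crucifix base alone.

Things in the scene. Friction and masses are not known exactly. Their poses are not given: they have to be found in the camera images.
- case: Fixed walnut case, 310 (x) x 175 (y) x 50 mm high; origin at the centre of its underside. Its -x half is an open-topped recess, 135 (x) x 145 (y) mm inside, 40 mm deep, centred 75.5 mm to -x of the origin; walls 12 to 15 mm. The +x half is a solid deck. Brass rails 6 mm high run along the long sides.
- recess_floor (a point): Centre of the recess floor, 10 mm above the sideboard; axes parallel to the case's.
- glass_panel (a joint): How far the frosted glass panel (150 x 160 x 6 mm, lying on the case 50 to 56 mm above the sideboard) has slid along the case's +x: 0 covers the recess, 0.150 m is fully open against the stop. It starts 0 to 0.03 open. Slides with about 2.5 N of friction and stays where it is left.
- panel_handle (a point): Middle of the panel's upright brass handle, a bar 60 mm wide (along the case's y), 12 mm thick (case's x) and 36 mm high standing on the middle of the glass; this point is 74 mm above the sideboard, the bar's top 92 mm. It moves with the panel. Push its -x face towards the case's +x.
- stopper: Loose tapered stopper, 130 mm tall, 0.18 to 0.35 kg, upright in the stoup at the start; origin at the centre of its flat foot, z up along its axis. Wooden shank 34 mm across at the foot, widening to 46 mm at 55 mm up; brass acorn cup, 52 mm across, from 55 to 70 mm; brass acorn, a plain cylinder 44 mm across from 70 to 108 mm, rounding to a tip at 130 mm.
- acorn_grip (a point): Place to grip the stopper, on its axis 95 mm above its foot.
- stoup_seat (a point): Inside the stoup, where the middle of the stopper's foot rests: 50 mm above the sideboard, on the stoup's upright axis; moves with the stoup. z up; y runs from the -y spring clip to the +y one.
- stoup_clips (a point): On the stoup's axis midway between the two sprung rubber clips (at +y and -y; axes as stoup_seat), 40 mm above the seat. They squeeze the shank with about 12 N each. Best rocking: turn the stopper about this x axis, top to +y then -y, 0.1 to 0.15 rad each way, many times, rising 2 to 3 mm a swing; it is free of the clips after about 20 mm.
- stoup_rim (a point): Centre of the mouth of the round open bronze stoup, 95 mm above the sideboard, 45 mm above the seat; 108 mm across. Brass strips from the clips reach over the rim to 65 mm from the axis, marking the +y and -y sides. Apart from the stopper, nothing of the stoup stands more than 6 mm above this point.
- stoup (a joint): How far the stoup has been lifted off its dock (m), 0 to 0.05; 0 is home. It moves only straight up and down and weighs 0.7 kg, held down by its weight alone: a straight pull on the stopper brings it up too, as the clips' friction is greater. The dock is a fixed marble disc 136 mm across, 10 mm thick.
- collection_plate: Brass collection plate, 140 mm across, 22 mm high, origin at the centre of its underside. Bystander.
- pyx: Pewter pyx (round lidded box), 76 mm across, 42 mm high, origin at the centre of its underside. Bystander.
- crucifix_base: Ebony stepped crucifix base, 90 x 90 x 64 mm high, origin at the centre of its underside. Bystander.
There are look-alikes about, which are no part of the job. Of the things shaped like the stopper, the brass one is meant.

How it is judged:
By the outcome, as a careful person would: the job done as asked, in the order asked, and still so for the second after the job is handed in, with the robot touching nothing.
It also fails if it takes over 72 s, if anything falls off the work surface, if the arm or the gripper's body presses on something with over 40 N, if the wrist force passes 120 N, or if a joint passes its speed limit or range.

### The arm

A 6-joint arm with a two-finger parallel gripper is mounted at the origin on the work surface. World frame = base frame: x ahead of the robot, y to its left, z up, the work surface at z = 0. Lengths are in m, angles in rad, forces in N, time in s.
With the tool pointing down it reaches from about 0.35 to 0.975 m from the base axis. Payload 17.4 kg.
Tool frame: the origin (TCP) lies at the very end of the fingers, on their centre line; the grasp point (between the pads) lies 19 mm behind it (arm.grip_depth is the distance from the TCP to the grasp point, in m); z points along the fingers, y is the direction in which the jaws open and shut (so a half turn about z gives the same grasp; the last joint's range is limited). The gripper opens to 85 mm and grips with 20 to 120 N. Pads are 22 mm wide; open, the fingers measure 114 mm over their backs; the gripper's body (76 mm by 85 mm) begins 54 mm behind the grasp point. The pads swing forward as they close: fully open they stand 13 mm farther back than shut.
Start: joints at [-1.179, 0.116, 1.442, -0, 1.584, -0.038], TCP at [0.281, -0.614, 0.231] pointing down, gripper open.
Joint ranges: [-2.83, 2.83], [-0.83, 2.19], [0.07, 2.5], [-1.14, 4.28], [0.01, 3], [-2.97, 2.97]. Speed limits (rad/s): [1.89, 1.89, 2.22, 3.14, 3.14, 3.14].

### API

Orientations are given as a unit quaternion [w, x, y, z].
In Python, from workcell import arm gives the robot as it stands. Calls block until the motion is done:
- arm.move_ptp(position, orientation): joint-space move of the TCP to a pose.
- arm.move_l(position, max_speed=0.15, rot=None): straight line of the TCP; rot=None keeps the orientation; max_speed is the mean speed in m/s.
- arm.move_j(angles): joint-space move.
- arm.grip(opening, strength=None): opening from 0.0 (shut) to 1.0 (fully open); strength is the grip in N (None keeps the last); returns when the fingers have stopped.
- arm.sleep(seconds).
- arm.inverse_kinematics(position, orientation): joint angles nearest the present ones, or None.
- arm.sense(): the state.
- arm.capture(name): name is "side" or "top"; returns a dict with "frame" (400x640x3 uint8, red, green, blue), "range_z" (400x640 float32, m along the optical axis (not along the pixel's ray), 0 where there is no reading), "mtx" (3x3 intrinsics, pixels), "R" (3x3) and "t" (3): a world point X has camera coordinates R X + t. Camera axes: x right, y down, z forward; pixel columns grow to the right and rows downward; lengths in m; the calibration is good to about 2 mm. A picture is of the moment at which its call begins.
A pose or a line that the arm cannot do raises arm.IKError and nothing moves.
- arm.job_done(): hands the job in, once; it reports no verdict.
Trained networks look in a picture, given as the dict that the camera call returned (one of the last four; its "shot" number tells which), for a name from the list of things; names that differ only in an ending like _2 or _b are one class to them, and where a whole thing is asked for, a point or a joint stands for the part that bears it (a point fixed in the world has none). Each returns a list of dicts, best first, with "conf" (0 to 1); they miss things now and then, are a little off and sometimes report something else, mostly with a low value. They report only what shows in the picture. A call takes as long as a camera call. They do not tell look-alikes from the thing itself.
- arm.trace(picture, thing): "pixels" (400x640 bool, what is visible of it) and "extent" ([left, top, right, bottom] as shares, 0 to 1, of the picture: columns of its width, rows of its height, round what is visible of it).
- arm.place_of(picture, thing): "position" ([row, column] as shares, 0 to 1, of the picture: columns of its width, rows of its height: a listed point, or the origin of a listed thing).
The state is a dict: "clock": time; "joint_positions": joint angles; "joint_velocities": joint speeds; "joint_efforts": joint torques, N m; "position": TCP position; "tcp_rot": TCP orientation; "ft_force": force on the tool from outside, world axes, zero at the start; "ft_torque": the same for the moment, N m; "finger_gap": opening from 0.0 (shut) to 1.0 (fully open).
Only numpy, scipy, OpenCV 4.12 (cv2) and the standard library are available. Lean on these libraries where they do the work, as an engineer would, in place of code of your own. Each camera call takes 0.05 s, during which the arm holds its last target. There are 200 camera calls.

## Working session

There is one attempt and no reset: what is moved stays moved. The work goes in short steps, each a Python script; the robot and the scene stay as the last script left them, time stands still between calls to the robot, and variables do not carry over. Pictures are saved under pics/ and viewed, about 8 in all and at most 12, crops included, and the job is handed in when it is done.

```bash
ls; mkdir -p pics
cat > h.py <<'E'
import numpy as np, cv2
from workcell import arm
def world(p,u,v,z=None):
    """pixel (col,row) -> world, by depth, or on the plane z"""
    K,R,t=map(np.array,(p["mtx"],p["R"],p["t"]))
    d=np.linalg.solve(K,[u,v,1.0]); c=-R.T@t; w=R.T@d
    s=p["range_z"][int(round(v)),int(round(u))] if z is None else (z-c[2])/w[2]
    return c+s*w
def cloud(p,mask=None):
    K,R,t=map(np.array,(p["mtx"],p["R"],p["t"])); D=p["range_z"]
    m=(D>0) if mask is None else (mask&(D>0))
    v,u=np.nonzero(m); d=np.linalg.solve(K,np.vstack([u,v,np.ones(len(u))]))*D[m]
    return (R.T@(d-np.array(t)[:,None])).T,u,v
def save(p,n): cv2.imwrite(f"pics/{n}.png",p["frame"][:,:,::-1])
E
cat > a.py <<'E'
from h import *
Z=dict(recess_floor=.01,panel_handle=.074,stopper=.05,acorn_grip=.145,stoup_seat=.05,stoup_clips=.09,stoup_rim=.095,case=0,collection_plate=0,pyx=0,crucifix_base=0)
for c in("top","side"):
    p=arm.capture(c);save(p,c+"0")
    for n,z in Z.items():
        for r in arm.place_of(p,n)[:4]:
            v,u=np.array(r["position"])*[400,640]
            print(c,n,round(r["conf"],2),"px",int(u),int(v),world(p,u,v,z).round(3))
print(arm.sense()["clock"])
E
python3 a.py
```

```text
pics
top recess_floor 0.38 px 374 214 [ 0.573 -0.157  0.01 ]
top panel_handle 0.94 px 276 239 [0.491 0.142 0.074]
top stopper 0.81 px 377 213 [ 0.57 -0.16  0.05]
top stopper 0.81 px 387 266 [ 0.41  -0.185  0.05 ]
top stopper 0.76 px 367 167 [ 0.715 -0.135  0.05 ]
top stopper 0.74 px 420 191 [ 0.636 -0.296  0.05 ]
top acorn_grip 0.89 px 430 186 [ 0.629 -0.299  0.145]
top acorn_grip 0.85 px 396 264 [ 0.412 -0.194  0.145]
top acorn_grip 0.8 px 379 206 [ 0.573 -0.153  0.145]
top acorn_grip 0.53 px 369 159 [ 0.711 -0.13   0.145]
top stoup_seat 0.92 px 375 215 [ 0.565 -0.153  0.05 ]
top stoup_clips 0.76 px 374 211 [ 0.568 -0.147  0.09 ]
top stoup_rim 0.71 px 378 211 [ 0.567 -0.158  0.095]
top case 0.82 px 277 224 [0.545 0.149 0.   ]
top collection_plate 0.6 px 184 209 [0.598 0.446 0.   ]
top collection_plate 0.25 px 378 214 [ 0.575 -0.169  0.   ]
top pyx 0.65 px 327 149 [ 0.79  -0.011  0.   ]
top crucifix_base 0.92 px 458 228 [ 0.529 -0.42   0.   ]
side recess_floor 0.81 px 363 275 [0.474 0.128 0.01 ]
side panel_handle 0.83 px 359 258 [0.486 0.135 0.074]
side stopper 0.93 px 404 196 [ 0.40
[... 175 characters left out ...]
ide acorn_grip 0.81 px 289 171 [ 0.713 -0.068  0.145]
side acorn_grip 0.78 px 350 160 [ 0.562 -0.156  0.145]
side acorn_grip 0.66 px 405 174 [ 0.408 -0.127  0.145]
side stoup_seat 0.76 px 343 187 [ 0.576 -0.151  0.05 ]
side stoup_clips 0.55 px 347 177 [ 0.569 -0.15   0.09 ]
side stoup_clips 0.2 px 334 279 [0.529 0.227 0.09 ]
side stoup_rim 0.76 px 348 171 [ 0.57  -0.171  0.095]
side case 0.87 px 331 281 [ 0.546  0.157 -0.   ]
side collection_plate 0.73 px 272 383 [0.608 0.449 0.   ]
side pyx 0.98 px 260 221 [ 0.783 -0.011  0.   ]
side pyx 0.74 px 348 188 [ 0.571 -0.214  0.   ]
side crucifix_base 0.76 px 371 154 [ 0.531 -0.414  0.   ]
side crucifix_base 0.19 px 331 278 [0.548 0.147 0.   ]
1.2
```

Run:
```python
import cv2
a=cv2.imread("pics/top0.png")[110:330,150:490]; a=cv2.resize(a,None,fx=2.3,fy=2.3,interpolation=3)
cv2.imwrite("pics/top0c.png",a)
b=cv2.imread("pics/side0.png")[100:360,200:470]; cv2.imwrite("pics/side0c.png",cv2.resize(b,None,fx=2.3,fy=2.3,interpolation=3))
```

```text
(no output)
```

View pics/top0c.png

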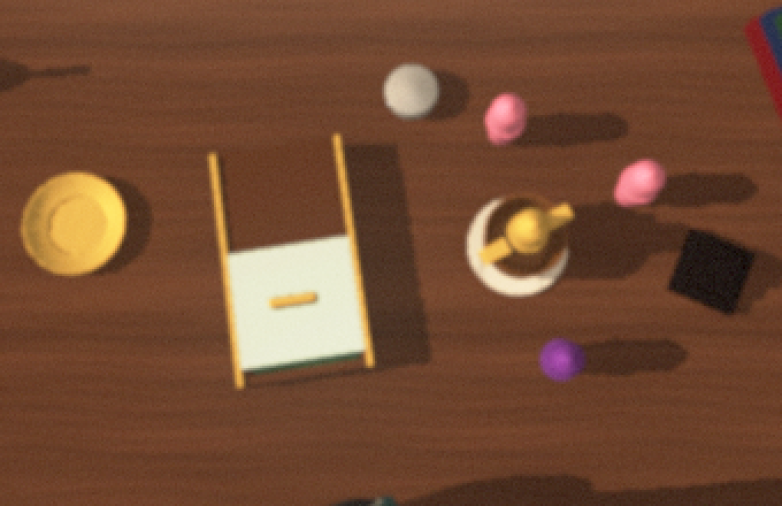

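View pics/side0c.png

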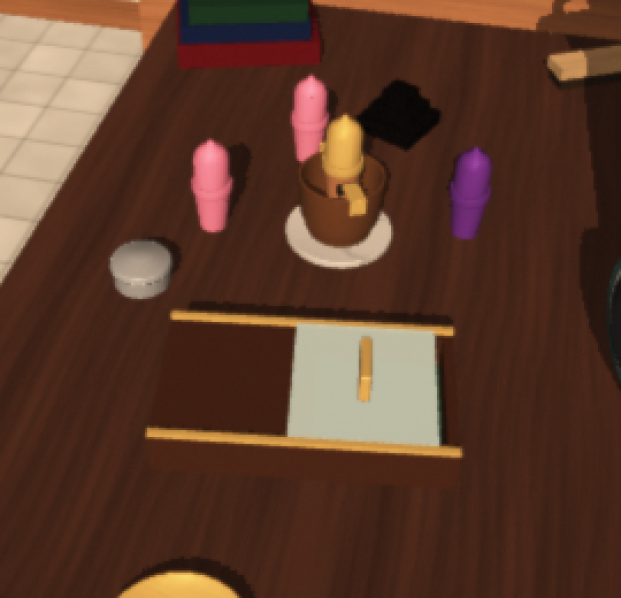

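The top crop shows the case with the panel nearly shut and its handle at crop px (294,299). The stoup holds the gold stopper at (530,230), with its strips at (495,252) and (567,213). The pink and purple stoppers are look-alikes. Next I'll measure the case yaw, the strip direction and the acorn axis.

```bash
cat > m.py <<'E'
from h import *
from scipy.optimize import least_squares
for c in("top","side"):
    p=arm.capture(c); hsv=cv2.cvtColor(p["frame"],cv2.COLOR_RGB2HSV)
    gold=cv2.inRange(hsv,(14,90,110),(32,255,255))>0
    P,u,v=cloud(p,gold)
    near=lambda x,y,r:np.hypot(P[:,0]-x,P[:,1]-y)<r
    # rails
    a=P[(abs(P[:,1]-.15)<.13)&(abs(P[:,0]-.55)<.2)&(P[:,2]<.066)&(P[:,2]>.035)]
    for s in(1,-1):
        th=np.arctan2(.02,.31)
        q=a[(s*(a[:,1]-.149-(a[:,0]-.545)*.08)>.06)]
        if len(q)<10: print(c,"rail",s,len(q));continue
        k=np.polyfit(q[:,0],q[:,1],1); print(c,"rail",s,len(q),"slope",k[0].round(4),"y at .545",np.polyval(k,.545).round(4),"x",q[:,0].min().round(3),q[:,0].max().round(3),"z",np.median(q[:,2]).round(4))
    h=P[near(.491,.142,.06)&(P[:,2]>.075)&(P[:,2]<.1)]
    if len(h):print(c,"handle",len(h),h.mean(0).round(4),"z max",h[:,2].max().round(3), "dir",np.linalg.svd(h[:,:2]-h[:,:2].mean(0))[2][0].round(3))
    s=P[near(.568,-.155,.08)]
    ac=s[(s[:,2]>.125)&(s[:,2]<.156)]
    f=least_squares(lambda x:np.hypot(ac[:,0]-x[0],ac[:,1]-x[1])-.022,[.568,-.155],loss="soft_l1",f_scale=.002)
    print(c,"acorn",len(ac),f.x.round(4),np.abs(f.fun).mean().round(4),"top z",s[:,2].max().round(4), "tip",s[s[:,2]>s[:,2].max()-.004].mean(0).round(4))
    st=s[(s[:,2]<.11)&(s[:,2]>.085)&(np.hypot(s[:,0]-f.x[0],s[:,1]-f.x[1])>.033)]
    print(c,"strip",len(st),"dir",np.linalg.svd(st[:,:2]-st[:,:2].mean(0))[2][0].round(3))
    # ring extents for the strips
    for sg in(1,-1):
        q=st[sg*(st[:,1]-f.x[1])>0]; print("  strip",sg,len(q),q.mean(0).round(4) if len(q) else "")
    # dock: white
    w=cv2.inRange(hsv,(0,0,130),(180,90,255))>0; W,_,_=cloud(p,w)
    W=W[(np.hypot(W[:,0]-.568,W[:,1]+.155)<.1)&(W[:,2]<.02)]
    hull=cv2.convexHull(W[:,:2].astype(np.float32))[:,0]
    g=least_squares(lambda x:np.hypot(hull[:,0]-x[0],hull[:,1]-x[1])-.068,[.568,-.155],loss="soft_l1",f_scale=.003)
    print(c,"dock",len(W),g.x.round(4))
    # glass
    K=cloud(p,(cv2.inRange(hsv,(30,0,120),(100,70,255))>0))[0]
    K=K[(abs(K[:,0]-.49)<.12)&(abs(K[:,1]-.142)<.1)&(abs(K[:,2]-.056)<.01)]
    print(c,"glass",len(K),cv2.minAreaRect(K[:,:2].astype(np.float32)) if len(K) else "")
E
python3 m.py
```

```text
top rail 1 279 slope 0.1442 y at .545 0.2318 x 0.381 0.687 z 0.0558
top rail -1 358 slope 0.1563 y at .545 0.0638 x 0.405 0.711 z 0.0555
top handle 89 [0.4874 0.1379 0.0915] z max 0.097 dir [-0.141  0.99 ]
top acorn 34 [ 0.5668 -0.1575] 0.0003 top z 0.1816 tip [ 0.5657 -0.1576  0.1801]
top strip 184 dir [-0.45   0.893]
  strip 1 95 [ 0.5463 -0.1148  0.0996]
  strip -1 89 [ 0.5819 -0.1983  0.0993]
top dock 449 [ 0.5674 -0.1554]
top glass 2047 ((0.4867321848869324, 0.13936209678649902), (0.14819346368312836, 0.1507263332605362), 8.3348970413208)
side rail 1 630 slope 0.1476 y at .545 0.236 x 0.38 0.686 z 0.0545
side rail -1 380 slope 0.1515 y at .545 0.0665 x 0.406 0.711 z 0.0549
side handle 125 [0.4868 0.1484 0.0892] z max 0.095 dir [-0.144  0.99 ]
side acorn 149 [ 0.5667 -0.1552] 0.0015 top z 0.1795 tip [ 0.5664 -0.1536  0.1773]
side strip 93 dir [-0.531  0.847]
  strip 1 84 [ 0.5415 -0.1075  0.097 ]
  strip -1 9 [ 0.5998 -0.1986  0.098 ]
side dock 554 [ 0.5661 -0.1527]
side glass 118 ((0.46992847323417664, 0.16092915832996368), (0.12058456987142563, 0.10144595801830292), 8.706165313720703)
```

```bash
cat >> h.py <<'E'
from scipy.spatial.transform import Rotation as Ro
CY=.149; cx=np.array([np.cos(CY),np.sin(CY),0]); C=np.array([.5455,.1495,0]); REC=C-.0755*cx
ST=np.array([.5667,-.1560,0]); ys=np.array([-.44,.898,0]); ys/=np.linalg.norm(ys); xs=np.array([ys[1],-ys[0],0])
def down(y):
    z=np.array([0,0,-1.]); return Ro.from_matrix(np.column_stack([np.cross(y,z),y,z]))
def q(r): return list(np.roll(r.as_quat(),1))
def best(y,pos):
    """of the two half-turned grasps, the one with the last joint nearer its middle"""
    c=[(abs(j[5]),k) for k in(1,-1) for j in[arm.inverse_kinematics(list(pos),q(down(k*y)))] if j is not None]
    return down(min(c)[1]*y)
def st(*k):
    s=arm.sense(); print(round(s["clock"],2),np.round(s["position"],4),"F",np.round(s["ft_force"],1),"gap",round(s["finger_gap"],3),*k); return s
E
cat > b.py <<'E'
from h import *
cy=np.array([-cx[1],cx[0],0]); H=np.array([.4872,.142,0])
a=H-.045*cx; r=best(cy,a+[0,0,.26])
print(np.round(arm.inverse_kinematics(list(a+[0,0,.26]),q(r)),2))
arm.grip(0.0); arm.move_ptp(list(a+[0,0,.26]),q(r)); st()
arm.move_l(list(a+[0,0,.071]),.15); f0=np.array(st()["ft_force"])
arm.move_l(list(a+.14*cx+[0,0,.071]),.08); st()
d=.14
while d<.2:
    d+=.003; arm.move_l(list(a+d*cx+[0,0,.071]),.05)
    f=(np.array(arm.sense()["ft_force"])-f0)@cx
    if f<-12: break
st("d",round(d,3),"f",round(f,1))
e=a+(d-.012)*cx
arm.move_l(list(e+[0,0,.071]),.08); arm.move_l(list(e+[0,0,.24]),.2)
st(); p=arm.capture("top"); save(p,"top1")
for n in("panel_handle",):
    for k in arm.place_of(p,n): v,u=np.array(k["position"])*[400,640]; w=world(p,u,v,.074); print(n,k["conf"],w,(w-C)@cx+.0755)
E
python3 b.py
```

```text
[ 0.24 -0.36  1.83 -0.    1.67 -1.48]
4.78 [0.4429 0.1349 0.2599] F [ 0.   0.  -0.4] gap 0.001
6.18 [0.4431 0.1354 0.0718] F [-0.2  0.1 -0.6] gap 0.002
8.08 [0.5811 0.1561 0.0712] F [-1.6 -0.1 -1.2] gap -0.006
10.08 [0.6016 0.1592 0.0709] F [-40.1  -7.3  21.2] gap -0.0 d 0.164 f -40.6
11.38 [0.5927 0.1578 0.2384] F [-0.1  0.1 -0.2] gap 0.003
panel_handle 0.58 [0.6089392 0.1601443 0.074    ] 0.13981643451593423
panel_handle 0.38 [ 0.56438006 -0.15349294  0.074     ] 0.0491917878066787
```

```bash
cat > c.py <<'E'
from h import *
arm.grip(1.0); a=ST+[0,0,.28]; r=best(ys,a)
print(np.round(arm.inverse_kinematics(list(a),q(r)),2))
arm.move_ptp(list(a),q(r)); st()
p=arm.capture("top"); save(p,"top2"); P,_,_=cloud(p)
hsv=cv2.cvtColor(p["frame"],cv2.COLOR_RGB2HSV)
P,_,_=cloud(p,cv2.inRange(hsv,(14,90,110),(32,255,255))>0); R=(P-C)@np.column_stack([cx,[-cx[1],cx[0],0]])
h=R[(abs(R[:,0]-.07)<.06)&(abs(R[:,1])<.05)&(P[:,2]>.075)]; print("handle x in case",h.mean(0)+[.0755,0],len(h))
p2=arm.capture("side"); save(p2,"side2")
m=np.vstack([cv2.resize(p["frame"][110:330,150:490],(600,388)),])
cv2.imwrite("pics/c2.png",m[:,:,::-1])
E
python3 c.py
```

```text
[-0.31 -0.08  1.56 -0.    1.66  0.8 ]
14.24 [ 0.5668 -0.1557  0.2799] F [ 0.2 -0.  -0.7] gap 1.004
handle x in case [ 0.14588663 -0.00181545] 97
```

View pics/c2.png

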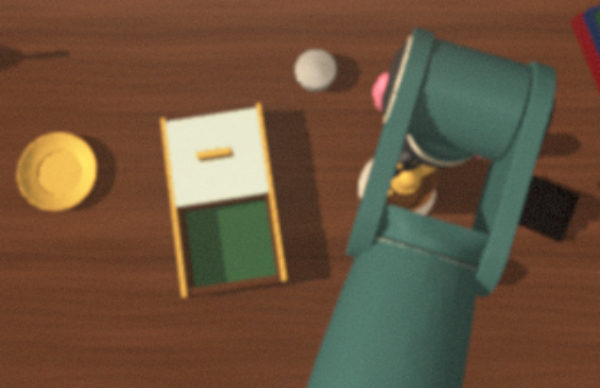

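The recess is open (green floor showing) and the panel is at its far stop. The gripper is above the gold stopper. Now I'll grip it and start rocking.

```bash
cat > d.py <<'E'
from h import *
import pickle
r0=best(ys,ST+[0,0,.28]); arm.move_l(list(ST+[0,0,.126]),.15); st()
arm.grip(0.0,80); f0=np.array(st("gripped")["ft_force"])
piv=ST+[0,0,.09]; h=.126-.09
def go(a,rise,v=.03):
    R=Ro.from_rotvec(a*xs); arm.move_l(list(piv+R.apply([0,0,h+rise])),v,q(R*r0))
rise=0.; s=1
go(.06,0)
for i in range(5):
    s=-s; rise+=.0022; go(s*.13,rise); x=st("rise",round(rise,4),"M",np.round(np.array(arm.sense()["ft_torque"]),1))
    if np.linalg.norm(np.array(x["ft_force"])-f0)>70: print("ABORT");break
pickle.dump((s,rise),open("state.pkl","wb"))
p=arm.capture("side"); save(p,"side3"); cv2.imwrite("pics/s3.png",cv2.resize(p["frame"][100:300,250:450],(600,600),interpolation=3)[:,:,::-1])
E
python3 d.py
```

```text
15.52 [ 0.5671 -0.1561  0.127 ] F [ 0.6 -0.3  0.4] gap 1.0
15.99 [ 0.567  -0.1561  0.1268] F [-0.1 -0.4  6.3] gap 0.489 gripped
16.63 [ 0.5646 -0.1513  0.1284] F [ 0.5 -3.   1.1] gap 0.493 rise 0.0022 M [-0.7 -0.1 -0. ]
17.13 [ 0.5696 -0.1615  0.1302] F [-0.1  3.5  5.6] gap 0.495 rise 0.0044 M [ 0.6  0.  -0. ]
17.65 [ 0.5643 -0.1512  0.1322] F [ 0.8 -3.5 -1. ] gap 0.492 rise 0.0066 M [-0.4 -0.  -0. ]
18.18 [ 0.5698 -0.1621  0.1346] F [-1.   3.1  5.5] gap 0.492 rise 0.0088 M [0.5 0.2 0. ]
18.73 [ 0.5641 -0.1508  0.1366] F [ 0.5 -1.6 -0. ] gap 0.492 rise 0.011 M [-0.3  0.   0.1]
```

View pics/s3.png

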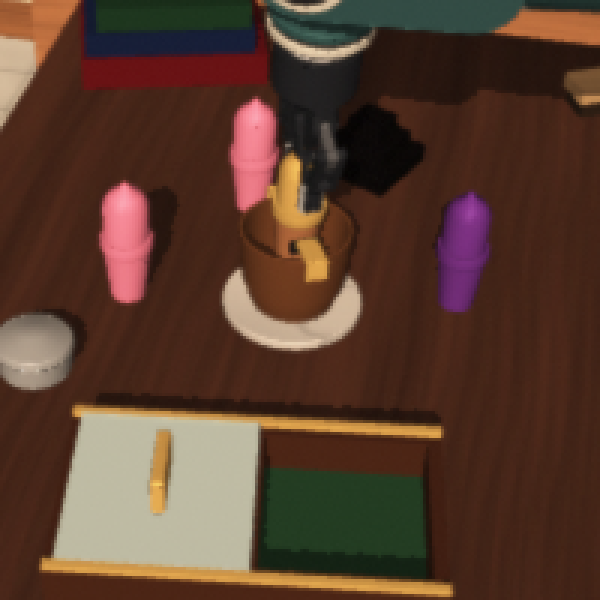

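The stopper is tilting and rising (about 11 mm), and the stoup still sits on its dock at (295,300). I'll keep rocking until it clears the clips.

```bash
cat > e.py <<'E'
from h import *
import pickle
s,rise=pickle.load(open("state.pkl","rb")); piv=ST+[0,0,.09]; h=.126-.09
r0=best(ys,ST+[0,0,.28])
def go(a,rise,v=.03):
    R=Ro.from_rotvec(a*xs); arm.move_l(list(piv+R.apply([0,0,h+rise])),v,q(R*r0))
while rise<.028:
    s=-s; rise+=.002; go(s*.13,rise); x=st("rise",round(rise,4))
go(0,rise+.001); st("upright")
p=arm.capture("side"); save(p,"side4"); cv2.imwrite("pics/s4.png",cv2.resize(p["frame"][100:300,250:450],(600,600),interpolation=3)[:,:,::-1])
E
python3 e.py
```

```text
19.35 [ 0.5699 -0.1623  0.1386] F [-1.2  1.3  3.7] gap 0.495 rise 0.013
19.93 [ 0.5638 -0.1501  0.1407] F [ 0.4 -1.6  2.1] gap 0.491 rise 0.015
20.54 [ 0.5699 -0.1625  0.1423] F [0.2 2.  2. ] gap 0.493 rise 0.017
21.17 [ 0.5635 -0.1495  0.1449] F [-0.1 -3.5  1.5] gap 0.496 rise 0.019
21.81 [ 0.5699 -0.1626  0.1463] F [0.2 0.1 0.4] gap 0.494 rise 0.021
22.47 [ 0.5632 -0.149   0.149 ] F [ 2.2 -4.3 -0.9] gap 0.494 rise 0.023
23.14 [ 0.57   -0.1628  0.1503] F [ 1.3 -1.5 -2.9] gap 0.497 rise 0.025
23.83 [ 0.563  -0.1485  0.153 ] F [ 1.8 -6.  -2.2] gap 0.494 rise 0.027
24.54 [ 0.5702 -0.1632  0.1543] F [ 0.4 -1.2 -3.1] gap 0.49 rise 0.029
24.98 [ 0.5666 -0.1553  0.1565] F [ 0.6 -0.5 -1.8] gap 0.49 upright
```

View pics/s4.png

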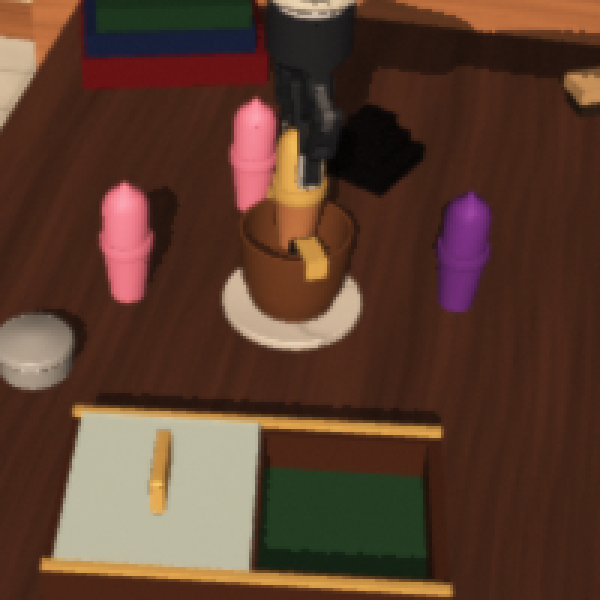

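It is free of the clips: Fz is now about the stopper's weight alone, and the stoup is still home. I'll lift it, carry it over the recess, and check its tilt and foot there before lowering.

```bash
cat > f.py <<'E'
from h import *
arm.move_l(list(ST+[0,0,.19]),.04); st(); arm.move_l(list(ST+[0,0,.26]),.12)
arm.move_l(list(REC+[0,0,.25]),.12); arm.sleep(.4); x=st("over recess"); T=np.array(x["position"])
for c in("side","top"):
    p=arm.capture(c); save(p,c+"5"); hsv=cv2.cvtColor(p["frame"],cv2.COLOR_RGB2HSV)
    for n,hh in(("stopper",-.076),("acorn_grip",.019)):
        for k in arm.place_of(p,n):
            v,u=np.array(k["position"])*[400,640]; w=world(p,u,v,T[2]+hh)
            if np.hypot(*(w-T)[:2])<.05: print(c,n,round(k["conf"],2),"rel TCP",(w-T).round(4))
    for k in arm.trace(p,"stopper"):
        P,u,v=cloud(p,np.array(k["pixels"])); 
        P=P[(np.hypot(*(P-T)[:,:2].T)<.05)]
        if len(P)<40: continue
        print(c,"mask",len(P),"z",P[:,2].min().round(4),P[:,2].max().round(4),"foot rel", (P[:,2].min()-T[2]).round(4))
        if c=="side":
            from scipy.optimize import least_squares
            Q=P-T; k0=(Q[:,2]<-.024)&(Q[:,2]>-.074); Q=Q[k0]
            rad=lambda z:.017+.006*np.clip((z+.076)/.055,0,1)
            f=least_squares(lambda m:np.hypot(Q[:,0]-m[0]-m[2]*(Q[:,2]+.05),Q[:,1]-m[1]-m[3]*(Q[:,2]+.05))-rad(Q[:,2]),[0,0,0,0],loss="soft_l1",f_scale=.002)
            print("axis at -50mm & slopes",f.x.round(4),"res",np.abs(f.fun).mean().round(4),len(Q))
    if c=="side": cv2.imwrite("pics/s5.png",cv2.resize(p["frame"][100:300,250:450],(600,600),interpolation=3)[:,:,::-1])
E
python3 f.py
```

```text
26.02 [ 0.5666 -0.1559  0.1897] F [-0.4 -0.4 -2.8] gap 0.489
29.89 [0.4708 0.1383 0.25  ] F [-0.5  0.4 -2.6] gap 0.492 over recess
side stopper 0.59 rel TCP [-0.0019  0.0081 -0.076 ]
side acorn_grip 0.63 rel TCP [ 0.0035 -0.0014  0.019 ]
side mask 658 z 0.1723 0.2984 foot rel -0.0777
axis at -50mm & slopes [-0.0003  0.0012 -0.0061  0.0073] res 0.0008 259
```

View pics/s5.png

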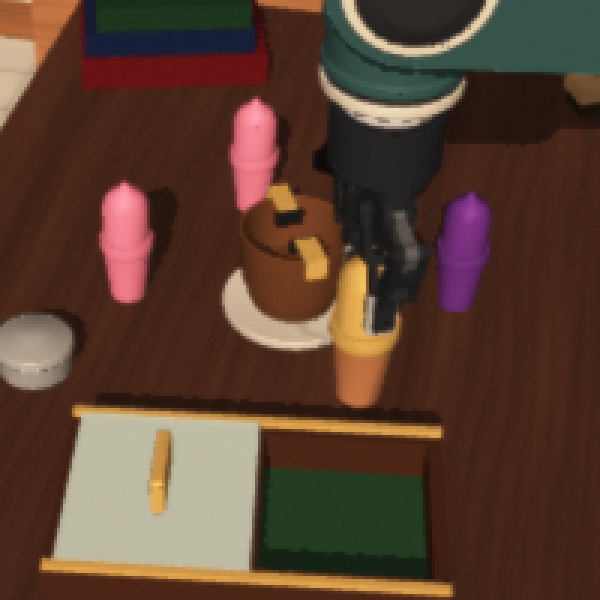

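The stopper hangs upright (slope under 0.01), with its foot about 76 mm below the TCP, and the recess floor is clear. I'll lower it to contact and release.

```bash
cat > g.py <<'E'
from h import *
arm.move_l(list(REC+[0,0,.12]),.12); arm.move_l(list(REC+[0,0,.091]),.05); arm.sleep(.2); f0=st()["ft_force"][2]
z=.091
while z>.078:
    z-=.001; arm.move_l(list(REC+[0,0,z]),.02); arm.sleep(.05); f=arm.sense()["ft_force"][2]-f0
    if f>2.5: break
st("contact z",round(z,4),"dF",round(f,1))
arm.grip(1.0); arm.sleep(.4); st("released")
arm.move_l(list(REC+[0,0,.12]),.05); arm.move_l(list(REC+[0,0,.28]),.15)
arm.move_ptp([.45,-.35,.3],arm.sense()["tcp_rot"]); st()
for c in("side","top"):
    p=arm.capture(c); save(p,c+"6")
    for k in arm.trace(p,"stopper"):
        P,u,v=cloud(p,np.array(k["pixels"])); P=P[np.hypot(*(P-REC)[:,:2].T)<.06]
        if len(P)>40: t=P[P[:,2]>.135]; print(c,"top z",P[:,2].max().round(4),"tip",t.mean(0).round(4) if len(t) else "","cup",P[(P[:,2]>.1)].mean(0).round(4))
    for n,zz in(("stopper",.01),("acorn_grip",.105),("stoup_rim",.095)):
        for k in arm.place_of(p,n):
            v,u=np.array(k["position"])*[400,640]; w=world(p,u,v,zz)
            if np.hypot(*(w-REC)[:2])<.06 or n=="stoup_rim": print(c,n,round(k["conf"],2),w.round(4),"rel rec",(w-REC)[:2].round(4))
a=cv2.imread("pics/side6.png")[100:300,250:450]; b=cv2.imread("pics/top6.png")[110:330,200:420]
cv2.imwrite("pics/e6.png",np.hstack([cv2.resize(a,(400,400)),cv2.resize(b,(400,400))]))
E
python3 g.py
```

```text
32.46 [0.471  0.1383 0.0913] F [-0.  -0.1 -3. ] gap 0.494
33.96 [0.4712 0.1384 0.0868] F [-0.5 -0.5  6.1] gap 0.497 contact z 0.086 dF 9.1
34.86 [0.4708 0.1383 0.086 ] F [0.7 0.1 0.3] gap 1.002 released
38.69 [ 0.4504 -0.3492  0.3   ] F [ 0.3  0.4 -0.8] gap 1.0
side top z 0.1399 tip [0.4706 0.1422 0.1371] cup [0.4705 0.1507 0.121 ]
side stopper 0.64 [0.4628 0.1405 0.01  ] rel rec [-0.008   0.0022]
side acorn_grip 0.8 [0.4758 0.1365 0.105 ] rel rec [ 0.0049 -0.0018]
side stoup_rim 0.97 [ 0.5772 -0.1641  0.095 ] rel rec [ 0.1064 -0.3024]
top top z 0.1431 tip [0.4713 0.1384 0.1375] cup [0.4696 0.1348 0.1269]
top stopper 0.69 [0.4623 0.1382 0.01  ] rel rec [-0.0086 -0.0001]
top acorn_grip 0.53 [0.4747 0.1425 0.105 ] rel rec [0.0038 0.0043]
top stoup_rim 0.6 [ 0.5716 -0.1558  0.095 ] rel rec [ 0.1008 -0.2941]
```

View pics/e6.png

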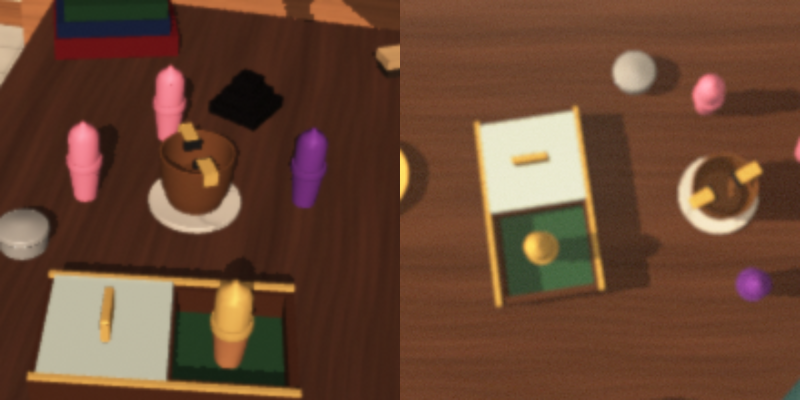

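Run:
```python
from h import *
for c in("top","side"):
    p=arm.capture(c); hsv=cv2.cvtColor(p["frame"],cv2.COLOR_RGB2HSV); B=np.column_stack([cx,[-cx[1],cx[0],0]])
    P,_,_=cloud(p,cv2.inRange(hsv,(14,90,110),(32,255,255))>0); R=(P-C)@B
    h=R[(abs(R[:,0]-.07)<.04)&(abs(R[:,1])<.045)&(P[:,2]>.08)]; print(c,"handle s",(h[:,0].min()+h[:,0].max())/2+.0755)
    rl=R[(abs(abs(R[:,1])-.083)<.015)&(P[:,2]>.045)]; print(" rail ends",rl[:,0].min(),rl[:,0].max())
    P,_,_=cloud(p,cv2.inRange(hsv,(20,0,110),(110,80,255))>0); R=(P-C)@B
    g=R[(abs(R[:,0]-.07)<.12)&(abs(R[:,1])<.06)&(abs(P[:,2]-.056)<.008)]; print(" glass",np.percentile(g[:,0],[.5,99.5]),len(g))
print(arm.sense()["clock"])
```

```text
top handle s 0.14721966712032658
 rail ends -0.15500569134870895 0.15574213502380263
 glass [-0.00273115  0.14954289] 1800
side handle s 0.14775399261251104
 rail ends -0.6451326327645712 0.15569196609748073
 glass [-0.00192615  0.14624255] 2142
39.2917
```

```bash
python3 -c "
from workcell import arm
arm.job_done(); print(arm.sense()['clock'])"
```

```text
the job is handed in; nothing more can be done
the job is handed in; nothing more can be done
```

The job is done and handed in, at about 39 s on the robot's clock. I pushed the panel open by its handle, then rocked the brass stopper out with 14 swings of 0.13 rad, rising about 2 mm each. I set it down in the recess, let go and moved the arm clear.

**Last checks**
- **Stopper:** it stands upright near the centre of the recess floor. Its tip is at about 0.140 m, as expected, and within 4 mm of the recess centre.
- **Stoup:** it looks seated on its dock in the pictures. Wrist forces were only a few newtons during the rocking, but I did not measure its lift directly.
- **Bystanders:** in the last picture the pyx and crucifix base stand where they started. Only the edge of the collection plate is in that crop, but the arm never went near it.

**Doubts**
- **Panel position:** the cameras put it at 0.147–0.148 m open rather than 0.150 m. That is within calibration error, and it was pushed hard against the stop.
- **Push force:** my last push step was coarse, so the closed fingertips reached about 41 N along the push (about 46 N in all) against the stop. This was the fingers, not the arm or gripper body, and well under the 120 N wrist limit.
- **Network position:** the networks placed the stopper's foot about 8 mm off centre, while the depth data showed the tip centred. I trusted the depth data.

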